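Load the last relay case into the transit carrier and latch its gate

ROBOT

A 6-joint arm with a two-finger parallel gripper is mounted at the origin on the work surface. World frame = base frame: x ahead of the robot, y to its left, z up, the work surface at z = 0. Lengths are in m, angles in rad, forces in N, time in s.
With the tool pointing down it reaches from about 0.35 to 0.775 m from the base axis. Payload 5.5 kg.
Tool frame: the origin (TCP) lies on the centre line of the jaws, within the pads' length; the fingertips stand 11 mm ahead of it and the grasp point (between the pads) lies 8 mm behind it (env.tip_extent is the distance from the TCP to the fingertips, in m); z points along the fingers, y is the line along which they close (so a half turn about z gives the same grasp; the last joint's range is limited). The gripper opens to 85 mm and grips with 20 to 120 N. Pads are 22 mm wide; open, the fingers measure 114 mm over their backs; the gripper's body (76 mm by 85 mm) begins 54 mm behind the grasp point. The pads swing forward as they close: fully open they stand 13 mm farther back than shut.
Start: joints at [1.198, 0.313, 0.046, 1.304, 0, 1.431], TCP at [0.133, 0.56, 0.242] pointing down, gripper open.
Joint ranges: [-2.76, 2.76], [-0.86, 1.69], [-1.03, 1.26], [-2.2, 2.34], [-1.47, 1.5], [-3.14, 3.14]. Speed limits (rad/s): [2.57, 2.57, 3.14, 3.14, 3.14, 3.14].

INTERFACE

Orientations are given as a unit quaternion [w, x, y, z].
In Python, from workcell import env gives the robot as it stands.
- The arm moves only by the shell command python3 -m jog 'ROWS' [FORCE]. ROWS is JSON, a list of rows, each a list of 5 numbers: the gripper's target within -1 to 1 (shut at 1, half-way at 0, fully open at -1), then the shift along the tool's x, y, z in m, then the turn about the tool's z in degrees. In form: [[fingers, tx, ty, tz, turn], ...]. A call has 1 to 5 rows; each row shifts and turns the commanded pose from where the row before left it, along the tool's axes as they then stand; what a row does not reach is not made up. A row lasts 1/12 s, in which the tool goes at most 41.7 mm and 7.16 degrees, less where a joint would pass 70% of its speed; a pose out of reach is approached as far as the arm can. A call is refused whole if a number of a shift passes 0.0417 or a number of a turn 7.16, either way. A call with a gripper value outside its range is refused whole. The fingers move at their own pace and stop on an object; FORCE is the grip in N (left out, the last holds). Time passes only in rows, so rows that do not move let the fingers close. It gives the time, the measured TCP pose, the force, the opening and the grip force at its end, in the units of the state.
- env.get_state(): the state, without advancing time (a new reading comes with each control period).
- env.read_camera(name): name is "scene" or "top" or "wrist"; returns a dict with "img" (480x640x3 uint8, red, green, blue), "fov_y" (degrees; the focal length in pixels is half the picture's height over the tangent of half this angle, whatever the lens; pixels are square), "cx", "cy" (the principal point, pixels), "T" (4x4, takes a point from camera to world coordinates). Camera axes: x right, y up, looking along -z (the intrinsics and any distortion apply to the point x, -y, -z); pixel columns grow to the right and rows downward; lengths in m; the calibration is good to about 2 mm. A picture is of the moment at which its call begins. There is no depth.
- env.hand_in(): hands the job in; it is judged then, once.
The state is a dict: "clock": time; "joint_pos": joint angles; "qvel": joint speeds; "tau": joint torques, N m; "tcp_pos": TCP position; "orientation": TCP orientation; "wrist_force": force on the tool from outside, world axes, zero at the start; "ft_torque": the same for the moment, N m; "finger_gap": finger opening in m; "grip_force": force on a finger pad.
Only numpy, scipy, OpenCV 4.12 (cv2) and the standard library are available. Lean on these libraries where they do the work, as an engineer would, in place of code of your own. Each camera call takes 0.05 s, during which the arm holds its last target. There are 200 camera calls.

TASK

Load the blue relay case from the green crate into the steel carrier, gently and squarely on top of the two blue cases already there; the crate only leaves room to take it by its narrow ends and the carrier only by its front and back faces, so stand it on the table on the way and take it again the other way. Then swing the carrier's gate fully shut with its latch bar lifted by the red handle over the keeper, let the bar drop fully home into the notch and let go. Leave all the other things as they are.

Things in the scene. Friction and masses are not known exactly. Their poses are not given: they have to be found in the camera images.
- case_c (a point): the blue closed steel relay case to load, in the green crate in a row of three; box 46 (its x) by 66 (its y) by 52 mm high, 0.25 to 0.5 kg; the point is its centre, 26 mm above its underside. Neighbours or a crate wall stand 3 mm from its 66 mm long faces, so in the crate it can be taken only by its narrow ends (+y and -y faces, 66 mm apart), with 42 mm free beyond each
- brown_a_c (a point): a brown case of the same size in the crate, leave it there; the point is its centre
- brown_b_c (a point): the other brown case of the same size in the crate, leave it there; the point is its centre
- crate: green plastic crate, fixed, 160 mm (x) by 158 mm (y) by 50 mm high, walls and floor 4 mm; origin at the centre of its underside; the three cases stand on its floor in a row along its x, 49 mm apart, their long faces along its y. The table between the crate and the carrier, on the robot's side, is clear (about 0.48 m ahead of the robot)
- carrier: grey steel transit carrier for one column of cases, fixed; origin at the centre of its underside, under the column's middle; its front faces its own -x. Base plate 100 by 130 mm, 12 mm thick; the column stands on it, the cases' x and y along the carrier's. Side plates (inner faces at y = +-41 mm, x from -32 to 35 mm) rise to 172 mm, 4 mm above a column of three
- lower_c (a point): centre of the lower blue case of the column (46 x 66 x 52 mm), 38 mm above the table
- upper_c (a point): centre of the upper blue case of the column (46 x 66 x 52 mm), 90 mm above the table; the new case goes on it, its centre 52 mm higher; either way round
- gate (a joint): angle of the carrier's gate, rad: 0 shut, grows as it opens (clockwise from above), to 2.25. Upright hinge at (-36, +50) mm in the carrier's frame. Shut, it runs from the hinge along the carrier's -y, 92 mm wide, 6 mm thick, 16 to 150 mm above the table (ear to 166). Stays where left (friction 0.06 N m). With the bar down, the bar strikes the outside of the keeper's nose at about 0.2 rad
- latch (a joint): angle of the latch bar on the gate, rad: 0 level (all the way down, on its rest pin or in the notch), grows as its free end is lifted, to 0.55 at most; it falls by its own weight (0.16 kg). Its free end passes over the keeper's nose above 0.22 rad
- lift_handle (a point): middle of the red upright lift handle on the latch bar, a round grip 16 mm across, 48 mm tall, 193 mm above the table when the bar is down; axes the bar's: x normal to the gate (towards the column when shut), z along the handle. With the bar level it is 44 mm from the pivot along the bar and 36 mm above it, 64 mm from the hinge axis along the gate and 11 mm in front of the gate's middle
- latch_pivot (a point): the bar's pivot, a level pin through the gate's front, 157 mm above the table, 20 mm from the hinge along the gate. The bar is flat steel 8 mm thick and 14 mm high; it reaches 94 mm from the pivot, 22 mm beyond the gate's free edge
- gate_hinge (a point): point on the gate's upright hinge axis, 157 mm above the table; turns with the gate: its y points from the free edge to the hinge, its x into the carrier when shut
- keeper_notch (a point): middle of the floor of the keeper's notch, 147 mm above the table, at the right front corner of the carrier; the notch is 15 mm long along the carrier's y and open at the top, its nose stands 8 mm in front (carrier's -x), 7 mm thick, top 166 mm above the table. The axes are the carrier's
- mug: white mug 92 mm tall, leave alone
- jar: glass jar 80 mm tall, leave alone
- screwdriver: screwdriver, leave alone
- brush: brush, leave alone
- tape: yellow ring of tape 90 mm across, leave alone
- bay (a point): middle of the carrier's floor, 12 mm above the table; axes the carrier's. The side plates leave only 8 mm beside a case, so here a case can be held only by its front and back faces (46 mm apart). The front is clear while the gate is open; at the back two corner flanges (x = 29 to 33 mm) leave the middle 54 mm open for a finger

How it is judged:
By the outcome, as a careful person would: the job done as asked, in the order asked, and still so for the second after the job is handed in, with the robot touching nothing.
It also fails if it takes over 72 s, if anything falls off the work surface, if the arm or the gripper's body presses on something with over 40 N, if the wrist force passes 120 N, or if a joint passes its speed limit or range.

## Working session

There is one attempt and no reset: what is moved stays moved. The work goes in short steps, Python scripts to look and compute and a shell command to move; the robot and the scene stay as the last step left them, time stands still between calls to the robot, and variables do not carry over. Pictures are saved under pics/ and viewed, at most 10 in all, crops included, and the job is handed in when it is done.

```bash
ls; mkdir -p pics; python3 - <<'E'
from workcell import env
import cv2
print(env.get_state(), env.tip_extent)
for n in ["scene","top"]:
    r=env.read_camera(n); print(n,{k:v for k,v in r.items() if k!='img'})
    cv2.imwrite(f'pics/{n}0.png',r['img'][:,:,::-1])
E
```

```text
pics
{'clock': 0.0, 'joint_pos': array([ 1.19839770e+00,  3.13962950e-01,  4.49979334e-02,  1.30361409e+00,
       -9.59020500e-06,  1.43116385e+00]), 'qvel': array([-0.00017707,  0.00143703, -0.00011051, -0.00085393,  0.00209327,
       -0.00055498]), 'tau': array([-2.97248862e-04, -4.80629718e+01,  2.98533797e+01,  1.93732849e-02,
       -2.28031176e-04, -9.92490271e-06]), 'tcp_pos': array([0.13248592, 0.55902654, 0.24143792]), 'orientation': array([-2.21085655e-04,  1.16120468e-01,  9.93234737e-01, -8.63549191e-04]), 'wrist_force': array([0.20157731, 0.3875763 , 0.23941499]), 'ft_torque': array([-0.02570585,  0.02678693,  0.03074881]), 'grip_force': 0.0, 'finger_gap': 0.08554831004313614} 0.011
scene {'fov_y': 44.93234060965456, 'cx': 320.30256954570024, 'cy': 236.91869387122756, 'T': array([[ 0.39716517, -0.66831299,  0.62898138,  1.31478718],
       [ 0.91764808,  0.27911884, -0.28286865, -0.25053867],
       [ 0.01348424,  0.68952913,  0.72413241,  0.992103  ],
       [ 0.        ,  0.        ,  0.        ,  1.        ]])}
top {'fov_y': 42.10123847757332, 'cx': 323.5385701890441, 'cy': 235.0546204040304, 'T': array([[-0.00271764,  0.98892372, -0.14839974,  0.36426396],
       [-0.999995  , -0.00244752,  0.00200285,  0.09209367],
       [ 0.00161745,  0.14840444,  0.98892543,  1.24227889],
       [ 0.        ,  0.        ,  0.        ,  1.        ]])}
```

View pics/scene0.png

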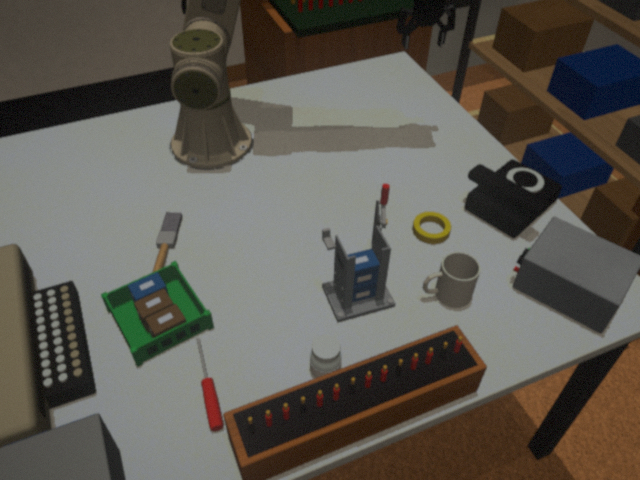

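View pics/top0.png

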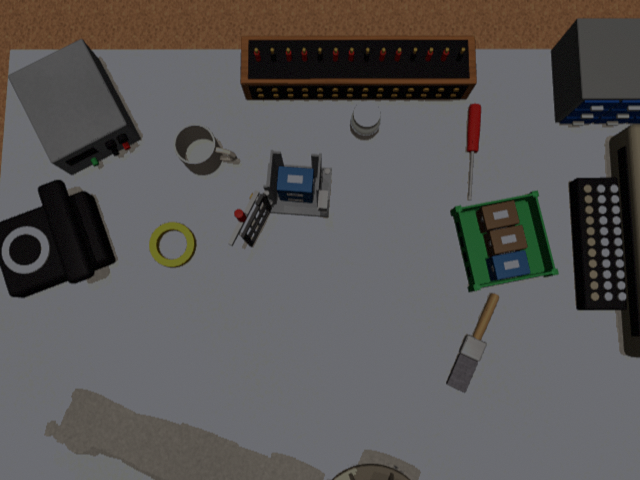

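The scene view shows the green crate (about 155,310), with the blue case nearest the robot, and the carrier with its gate open (about 360,280). In the top view the crate is at (503,240), the blue case at (510,265), the carrier at (297,190) and the red handle at (239,215). I'll enlarge both in the top view.

```bash
cat > h.py <<'E'
import numpy as np, cv2
from workcell import env
def ray(cam,u,v):
    f=240/np.tan(np.radians(cam['fov_y']/2)); T=cam['T']
    d=T[:3,:3]@np.array([(u-cam['cx'])/f,-(v-cam['cy'])/f,-1]); return T[:3,3],d
def at(cam,u,v,z):
    o,d=ray(cam,u,v); return o+d*(z-o[2])/d[2]
def proj(cam,p):
    f=240/np.tan(np.radians(cam['fov_y']/2)); T=cam['T']
    q=T[:3,:3].T@(np.asarray(p)-T[:3,3]); return np.array([cam['cx']+f*q[0]/-q[2],cam['cy']-f*q[1]/-q[2]])
def crop(img,x,y,w,h,s):
    c=cv2.resize(img[y:y+h,x:x+w],None,fx=s,fy=s,interpolation=cv2.INTER_CUBIC)
    return np.clip(c.astype(float)*1.6,0,255).astype('uint8')
E
python3 - <<'E'
from h import *
c=env.read_camera('top')
a=np.hstack([crop(c['img'],225,145,110,110,3.636),crop(c['img'],448,188,110,110,3.636)])
cv2.imwrite('pics/c1.png',a[:,:,::-1]); print(a.shape)
E
```

```text
(400, 800, 3)
```

View pics/c1.png

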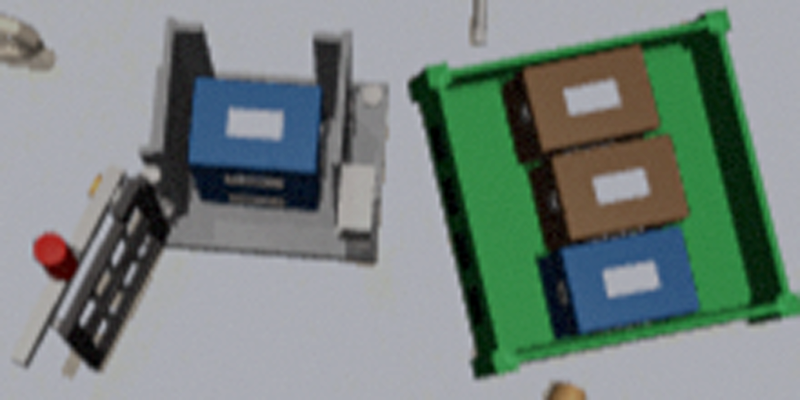

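The left crop shows the column's top face with corners (195,77), (321,85), (319,170) and (190,160), and the gate wide open with the red handle top at (50,245). The right crop shows the blue case's top corners at (560,255), (686,230), (698,308) and (575,333). The long faces run along the crate's y, and the ends are free.

```bash
python3 - <<'E'
from h import *
c=env.read_camera('top'); s=110/400
def P(l,x0,y0,z): return np.array([at(c,x0+(u+.5)*s-.5,y0+(v+.5)*s-.5,z) for u,v in l])
def rect(n,p):
    e1=(p[1]-p[0]+p[2]-p[3])[:2]; e2=(p[0]-p[3]+p[1]-p[2])[:2]
    print(n,p.mean(0).round(4),'len',(np.linalg.norm(e1)/2).round(4),(np.linalg.norm(e2)/2).round(4),'ang of -y',np.degrees(np.arctan2(e1[1],e1[0])).round(1)+90,'ang x',np.degrees(np.arctan2(e2[1],e2[0])).round(1))
rect('case',P([(160,255),(286,230),(298,308),(175,333)],448,188,.056))
rect('crate',P([(12,75),(327,12),(395,305),(82,375)],448,188,.05))
rect('col',P([(195,77),(321,85),(319,170),(190,160)],225,145,.116))
b=P([(388,85),(377,262)],225,145,.012); print('base right edge',b)
h=P([(50,243)],225,145,.217);print('handle top',h)
print('bar end',P([(22,362)],225,145,.164))
print('base BL', P([(160,240)],225,145,.012), 'keeper top', P([(358,200)],225,145,.166))
E
```

```text
case [ 0.4835 -0.268   0.056 ] len 0.0674 0.0415 ang of -y 11.099999999999994 ang x 7.1
crate [ 0.5328 -0.2585  0.05  ] len 0.1722 0.1619 ang of -y 11.799999999999997 ang x 10.5
col [0.6394 0.1422 0.116 ] len 0.0651 0.0439 ang of -y -4.299999999999997 ang x -2.1
base right edge [[0.68631216 0.07341378 0.012     ]
 [0.58607622 0.07993429 0.012     ]]
handle top [[0.55835234 0.23225798 0.217     ]]
bar end [[0.51036429 0.2519132  0.164     ]]
base BL [[0.59869665 0.19962855 0.012     ]] keeper top [[0.58881718 0.0905366  0.166     ]]
```

```bash
python3 -m jog '[[-1,0,0,0,-6.2],[-1,0,0,0,-6.2],[-1,0,0,0,-6.2],[-1,0,0,0,-6.2],[-1,0,0,0,0]]'
for i in 1 ; do python3 -m jog '[[-1,-0.0133,-0.0386,0,0],[-1,-0.0133,-0.0386,0,0],[-1,-0.0133,-0.0386,0,0],[-1,-0.0133,-0.0386,0,0],[-1,-0.0133,-0.0386,0,0]]'; done
python3 -m jog '[[-1,-0.0133,-0.0386,0,0],[-1,-0.0133,-0.0386,0,0],[-1,-0.0133,-0.0386,0,0],[-1,-0.0133,-0.0386,0,0],[-1,-0.0133,-0.0386,0,0]]'
python3 -m jog '[[-1,-0.0133,-0.0386,0,0],[-1,-0.0133,-0.0386,0,0],[-1,-0.0133,-0.0386,0,0],[-1,0,0,0,0]]'
```

```text
clock: 0.62
tcp_pos: [0.1326, 0.5594, 0.2421]
orientation: [-0.0, -0.101, 0.995, -0.0]
wrist_force: [0.1, 0.4, -0.3]
finger_gap: 0.085
grip_force: 0.0
clock: 1.03
tcp_pos: [0.2365, 0.3819, 0.2422]
orientation: [0.0, -0.099, 0.995, 0.0]
wrist_force: [0.7, -0.2, 0.1]
finger_gap: 0.0852
grip_force: 0.0
clock: 1.45
tcp_pos: [0.3401, 0.2059, 0.2425]
orientation: [0.0, -0.098, 0.995, 0.0]
wrist_force: [0.8, 0.8, -0.2]
finger_gap: 0.0851
grip_force: 0.0
clock: 1.78
tcp_pos: [0.4056, 0.0965, 0.2424]
orientation: [0.001, -0.094, 0.996, -0.001]
wrist_force: [0.8, -0.5, -0.2]
finger_gap: 0.0854
grip_force: 0.0
```

```bash
python3 -m jog '[[-1,-0.001,-0.0377,0,0],[-1,-0.001,-0.0377,0,0],[-1,-0.001,-0.0377,0,0],[-1,-0.001,-0.0377,0,0],[-1,-0.001,-0.0377,0,0]]'
python3 -m jog '[[-1,-0.001,-0.0377,0,0],[-1,-0.001,-0.0377,0,0],[-1,-0.001,-0.0377,0,0],[-1,-0.001,-0.0377,0,0],[-1,0,-0.025,0,0]]'
python3 -m jog '[[-1,0,0,0,0],[-1,0,0,0,0]]'
python3 - <<'E'
from h import *
r=env.read_camera('wrist'); print({k:v for k,v in r.items() if k!='img'}, env.get_state()['orientation'])
cv2.imwrite('pics/w1.png',r['img'][:,:,::-1])
E
```

```text
clock: 2.2
tcp_pos: [0.4442, -0.0829, 0.2424]
orientation: [0.0, -0.098, 0.995, 0.0]
wrist_force: [0.5, 0.2, -0.3]
finger_gap: 0.0851
grip_force: 0.0
clock: 2.62
tcp_pos: [0.4837, -0.256, 0.2419]
orientation: [0.0, -0.097, 0.995, -0.0]
wrist_force: [1.0, 0.3, 0.8]
finger_gap: 0.0853
grip_force: 0.0
clock: 2.78
tcp_pos: [0.483, -0.2539, 0.2415]
orientation: [-0.0, -0.098, 0.995, 0.001]
wrist_force: [-0.1, 0.8, 0.2]
finger_gap: 0.0857
grip_force: 0.0
{'fov_y': 66.64710424669832, 'cx': 318.22499761440395, 'cy': 235.6081547765333, 'T': array([[-1.94379177e-01, -9.30086430e-01, -3.11698522e-01,
         4.03117277e-01],
       [ 9.80926298e-01, -1.84117835e-01, -6.23235116e-02,
        -2.69436344e-01],
       [ 5.76995433e-04, -3.17867670e-01,  9.48134912e-01,
         3.73351679e-01],
       [ 0.00000000e+00,  0.00000000e+00,  0.00000000e+00,
         1.00000000e+00]])} [-4.65098891e-04 -9.86004535e-02  9.95126719e-01  7.39247956e-04]
```

View pics/w1.png

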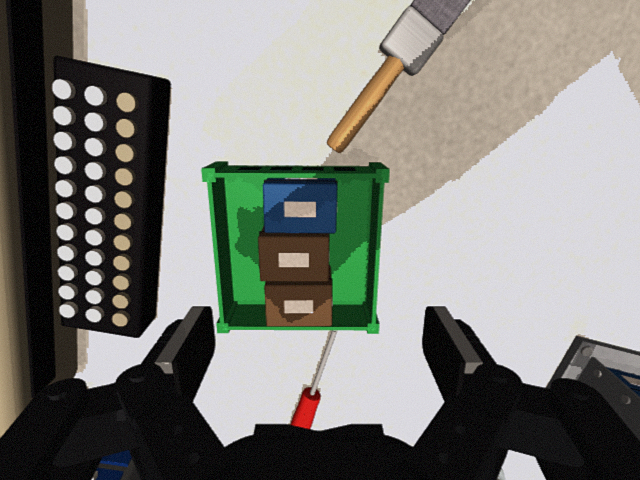

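The wrist view shows the blue case's top at about (264–336, 184–233) in the crate's robot-side slot, with clear space at both ends. I'll extract its corners.

```bash
cat >> h.py <<'E'
def bluemask(img,lo=60):
    hsv=cv2.cvtColor(img,cv2.COLOR_RGB2HSV); return cv2.inRange(hsv,(100,90,lo),(125,255,255))
def blob(m,u,v):
    m=cv2.morphologyEx(m,cv2.MORPH_CLOSE,np.ones((5,5)))
    n,l,st,ce=cv2.connectedComponentsWithStats(m)
    k=l[v,u]
    if k==0: k=1+np.argmin(((ce[1:]-[u,v])**2).sum(1))
    cn,_=cv2.findContours((l==k).astype('uint8'),cv2.RETR_EXTERNAL,cv2.CHAIN_APPROX_NONE)
    return max(cn,key=cv2.contourArea)[:,0]
E
python3 - <<'E'
from h import *
c=env.read_camera('wrist'); 
print(cv2.cvtColor(c['img'],cv2.COLOR_RGB2HSV)[176:190,280], c['img'][176:240:3,280].tolist())
for lo in (60,90,110):
    b=blob(bluemask(c['img'],lo),280,220)
    W=np.array([at(c,u,v,.056)[:2] for u,v in b],dtype=np.float32)
    (x,y),(w,h),a=cv2.minAreaRect(W); print(lo,len(b),x,y,w,h,a)
for p in [(264,182),(335,181),(336,233),(263,234)]: print(at(c,*p,.056))
print('crate',[at(c,*p,.05).round(4) for p in [(202,165),(389,165),(379,331),(217,331)]])
E
```

```text
[[ 64 162 165]
 [ 67 167 134]
 [ 87 140  51]
 [112 185  40]
 [110  57  27]
 [111 153  40]
 [108 166  46]
 [108 172  77]
 [106 170 117]
 [106 153 148]
 [106 159 146]
 [106 149 151]
 [105 155 145]
 [106 159 148]] [[60, 165, 75], [11, 19, 40], [16, 28, 46], [59, 100, 148], [57, 100, 145], [60, 96, 146], [49, 90, 141], [49, 93, 141], [57, 97, 146], [18, 47, 79], [21, 44, 74], [22, 48, 79], [24, 45, 77], [28, 46, 78], [27, 49, 82], [24, 49, 80], [29, 56, 90], [24, 54, 81], [29, 54, 87], [38, 32, 29], [48, 32, 18], [80, 55, 36]]
60 241 0.48354780673980713 -0.2704308032989502 0.04858823120594025 0.06470470875501633 11.302851676940918
90 1 0.4944568872451782 -0.2831546664237976 0.0 0.0 0.0
110 119 0.4796472191810608 -0.2855110466480255 0.026244904845952988 0.035588085651397705 11.309550285339355
[ 0.46807174 -0.30352463  0.056     ]
[ 0.4550379  -0.24283265  0.056     ]
[ 0.50159606 -0.23186852  0.056     ]
[ 0.51564506 -0.29724173  0.056     ]
crate [array([ 0.4651, -0.3598,  0.05  ]), array([ 0.4329, -0.1988,  0.05  ]), array([ 0.5981, -0.1656,  0.05  ]), array([ 0.6306, -0.3284,  0.05  ])]
```

```bash
python3 -m jog '[[-1,0.0026,-0.016,0.02,0],[-1,0,0,0.04,0],[-1,0,0,0.04,0],[-1,0,0,0.04,0],[-1,0,0,0.02,0]]'
python3 -m jog '[[-1,0,0,0.02,0],[-1,0,0,0.015,0],[-1,0,0,0.01,0],[-1,0,0,0.008,0],[-1,0,0,0,0]]'
python3 -m jog '[[-1,0,0,0,0],[-1,0,0,0,0]]'

```

```text
clock: 3.3
tcp_pos: [0.4814, -0.2657, 0.0782]
orientation: [-0.002, -0.1, 0.995, 0.002]
wrist_force: [-0.2, 0.9, -0.5]
finger_gap: 0.0853
grip_force: 0.0
clock: 3.72
tcp_pos: [0.4831, -0.2679, 0.0283]
orientation: [-0.001, -0.1, 0.995, 0.001]
wrist_force: [-0.5, -0.6, 0.9]
finger_gap: 0.085
grip_force: 0.0
clock: 3.88
tcp_pos: [0.4844, -0.2696, 0.0304]
orientation: [0.001, -0.1, 0.995, -0.001]
wrist_force: [-0.1, -1.0, 0.7]
finger_gap: 0.0852
grip_force: 0.0
```

```bash
python3 -m jog '[[-1,0,0,0.005,0],[0,0,0,0,0],[0.3,0,0,0,0],[0.5,0,0,0,0],[1,0,0,0,0]]' 60
python3 -m jog '[[1,0,0,0,0],[1,0,0,0,0],[1,0,0,0,0],[1,0,0,0,0]]'
```

```text
clock: 4.3
tcp_pos: [0.4841, -0.2697, 0.0248]
orientation: [0.0, -0.1, 0.995, -0.0]
wrist_force: [0.8, 0.7, 4.0]
finger_gap: 0.0654
grip_force: 67.8
clock: 4.63
tcp_pos: [0.484, -0.2697, 0.0248]
orientation: [0.0, -0.1, 0.995, -0.0]
wrist_force: [-0.4, -0.1, 5.7]
finger_gap: 0.0656
grip_force: 67.9
```

```bash
python3 -m jog '[[1,0,0,-0.01,0],[1,0,0,-0.02,0],[1,0,0,-0.03,0],[1,0,0,-0.03,0],[1,0,0,-0.02,0]]'
python3 -m jog '[[1,-0.0064,0.02,0,0],[1,-0.0064,0.035,0,0],[1,-0.0064,0.035,0,0],[1,-0.0064,0.035,0,0],[1,-0.0064,0.035,0,0]]'
python3 -m jog '[[1,-0.0064,0.035,0,0],[1,-0.0064,0.03,0,0],[1,0,0.02,0,5.1],[1,0,0,0,5.1],[1,0,0,0,5.1]]'
python3 -m jog '[[1,0,0,0.02,0],[1,0,0,0.03,0],[1,0,0,0.03,0],[1,0,0,0.01,0],[1,0,0,0,0]]'
python3 -m jog '[[1,0,0,0.01,0],[1,0,0,0,0],[1,0,0,0,0]]'
```

```text
clock: 5.05
tcp_pos: [0.4837, -0.2693, 0.1365]
orientation: [0.0, -0.1, 0.995, -0.0]
wrist_force: [0.9, -0.9, -2.5]
finger_gap: 0.0653
grip_force: 67.3
clock: 5.47
tcp_pos: [0.4821, -0.1045, 0.134]
orientation: [-0.001, -0.099, 0.995, 0.001]
wrist_force: [0.2, 0.7, -2.2]
finger_gap: 0.0654
grip_force: 67.5
clock: 5.88
tcp_pos: [0.4775, -0.0184, 0.134]
orientation: [-0.001, 0.034, 0.999, 0.0]
wrist_force: [0.6, -0.5, -3.1]
finger_gap: 0.0652
grip_force: 67.5
clock: 6.3
tcp_pos: [0.4756, -0.0196, 0.0416]
orientation: [-0.004, 0.033, 0.999, 0.001]
wrist_force: [0.1, -0.3, -3.0]
finger_gap: 0.0651
grip_force: 67.7
clock: 6.55
tcp_pos: [0.4795, -0.0205, 0.035]
orientation: [0.001, 0.034, 0.999, -0.0]
wrist_force: [-0.5, 0.0, -2.4]
finger_gap: 0.0653
grip_force: 67.8
```

```bash
python3 -m jog '[[1,0,0,0.006,0],[1,0,0,0.004,0],[1,0,0,0.002,0],[1,0,0,0,0],[1,0,0,0,0]]'
python3 -m jog '[[1,0,0,0.001,0],[1,0,0,0,0]]'
python3 -m jog '[[1,0,0,0.001,0],[1,0,0,0,0]]'
```

```text
clock: 6.97
tcp_pos: [0.4788, -0.0203, 0.0222]
orientation: [-0.0, 0.033, 0.999, 0.0]
wrist_force: [-0.1, -0.3, -3.1]
finger_gap: 0.0655
grip_force: 67.8
clock: 7.13
tcp_pos: [0.479, -0.0203, 0.0213]
orientation: [0.0, 0.033, 0.999, 0.0]
wrist_force: [1.1, -0.9, -3.0]
finger_gap: 0.0654
grip_force: 67.8
clock: 7.3
tcp_pos: [0.4791, -0.0204, 0.0208]
orientation: [0.0, 0.033, 0.999, -0.0]
wrist_force: [-0.7, 0.8, 2.3]
finger_gap: 0.0653
grip_force: 68.2
```

```bash
python3 -m jog '[[0,0,0,0,0],[-0.5,0,0,0,0],[-1,0,0,0,0],[-1,0,0,0,0],[-1,0,0,-0.01,0]]'
python3 -m jog '[[-1,0,0,-0.03,0],[-1,0,0,-0.04,0],[-1,0,0,-0.04,-6.92],[-1,0,0,-0.04,-6.92],[-1,0,0,-0.03,-6.92]]'
python3 -m jog '[[-1,0,0,-0.02,-6.92],[-1,0,0,0,-6.92],[-1,0,0,0,-6.92],[-1,0,0,0,-6.92],[-1,0,0,0,-6.92]]'
python3 -m jog '[[-1,0,0,0,-6.92],[-1,0,0,0,-6.92],[-1,0,0,0,-6.92],[-1,0,0,0,-6.92],[-1,0,0,0,-6.92]]'
python3 -m jog '[[-1,0,0,0,0],[-1,0,0,0,0],[-1,0,0,0,0]]'
python3 - <<'E'
from h import *
r=env.read_camera('wrist')
cv2.imwrite('pics/w2.png',r['img'][:,:,::-1])
print(env.get_state()['orientation'])
E
```

```text
clock: 7.72
tcp_pos: [0.4777, -0.0201, 0.0291]
orientation: [-0.001, 0.034, 0.999, 0.0]
wrist_force: [0.0, -0.1, -0.4]
finger_gap: 0.0852
grip_force: 0.0
clock: 8.13
tcp_pos: [0.4795, -0.0204, 0.2145]
orientation: [0.002, -0.15, 0.989, -0.001]
wrist_force: [0.8, -0.7, 0.3]
finger_gap: 0.0854
grip_force: 0.0
clock: 8.55
tcp_pos: [0.479, -0.0204, 0.2313]
orientation: [0.001, -0.437, 0.899, -0.0]
wrist_force: [0.3, 0.2, 0.3]
finger_gap: 0.0852
grip_force: 0.0
clock: 8.97
tcp_pos: [0.4789, -0.0203, 0.231]
orientation: [0.0, -0.685, 0.729, -0.0]
wrist_force: [-0.1, -0.3, -0.6]
finger_gap: 0.0855
grip_force: 0.0
clock: 9.22
tcp_pos: [0.4789, -0.0203, 0.2306]
orientation: [0.0, -0.682, 0.732, -0.0]
wrist_force: [-0.4, 0.4, 0.2]
finger_gap: 0.0851
grip_force: 0.0
[ 1.27929947e-04 -6.81903547e-01  7.31442086e-01 -1.02953959e-04]
```

View pics/w2.png

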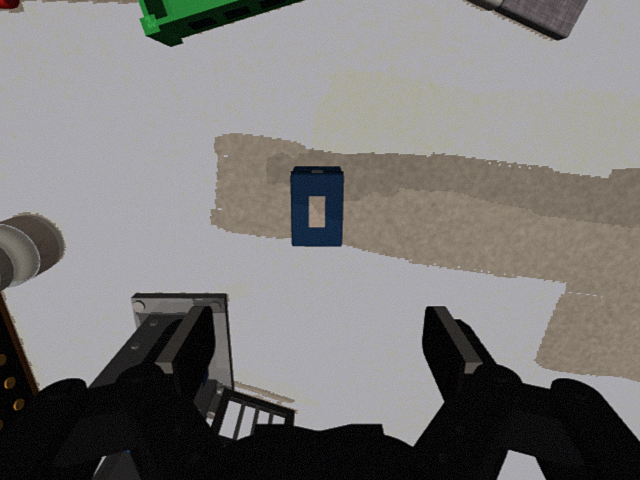

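The wrist view shows the case standing alone at (317,207), aligned to the jaws. The carrier is cut off at lower left, so I'll go over it for a good measurement.

```bash
python3 -m jog '[[-1,0,0,-0.035,0],[-1,-0.0218,-0.0252,-0.0115,0],[-1,-0.0218,-0.0252,-0.0115,0],[-1,-0.0218,-0.0252,-0.0115,0],[-1,-0.0218,-0.0252,0,0]]'
python3 -m jog '[[-1,-0.0218,-0.0252,0,0],[-1,-0.0218,-0.0252,0,0],[-1,0,0,0,0],[-1,0,0,0,0],[-1,0,0,0,0]]'
python3 - <<'E'
from h import *
r=env.read_camera('wrist')
cv2.imwrite('pics/w3.png',r['img'][:,:,::-1])
E
```

```text
clock: 9.68
tcp_pos: [0.5873, 0.0606, 0.3028]
orientation: [0.002, -0.682, 0.731, -0.002]
wrist_force: [1.0, -1.0, -0.0]
finger_gap: 0.0852
grip_force: 0.0
clock: 10.1
tcp_pos: [0.6382, 0.0999, 0.2992]
orientation: [-0.001, -0.683, 0.731, 0.0]
wrist_force: [0.1, -0.8, 0.8]
finger_gap: 0.0853
grip_force: 0.0
```

View pics/w3.png

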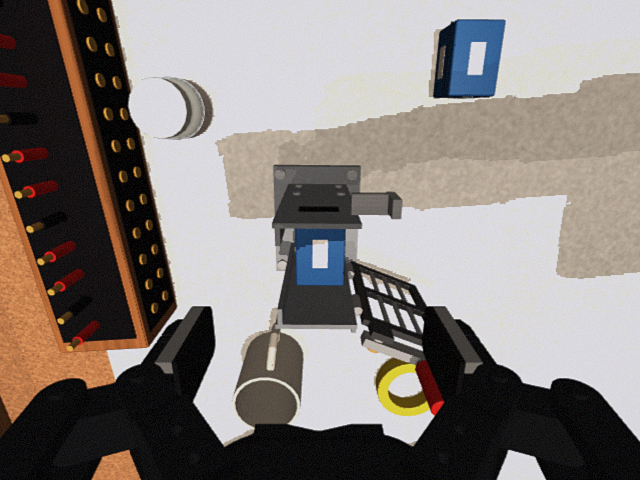

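The wrist view shows the column's top at (296–345, 230–286), with its lower edge in this view clear at row 286. The -y side plate (row 225) hides its other side, and the gate is at (390,310). I'll fit the edges numerically.

```bash
python3 - <<'E'
from h import *
c=env.read_camera('wrist')
m=cv2.morphologyEx(bluemask(c['img'],60),cv2.MORPH_CLOSE,np.ones((15,15)))
L=[];R=[];B=[]
for v in range(240,280):
    x=np.flatnonzero(m[v,270:380])+270; L.append((x[0]-.5,v));R.append((x[-1]+.5,v))
for u in range(302,340):
    y=np.flatnonzero(m[240:320,u])+240; B.append((u,y[-1]+.5))
for n,l in zip('LRB',(L,R,B)):
    W=np.array([at(c,u,v,.116)[:2] for u,v in l],dtype=np.float32)
    d=cv2.fitLine(W,cv2.DIST_HUBER,0,.01,.01).ravel(); print(n,d.round(4),np.degrees(np.arctan2(d[1],d[0])).round(2), np.median(l,0))
g=c['img'].mean(2)
print(g[214:236,318].round().tolist()); print(g[312:336,318].round().tolist())
for p in [(273,223),(361,227),(277,328),(357,328)]: print(at(c,*p,.172).round(4))
print(at(c,436,410,.217),at(c,421,362,.169))
E
```

```text
L [0.0589 0.9983 0.6631 0.1421] 86.63 [294.5 259.5]
R [0.0793 0.9969 0.6174 0.1477] 85.45 [344.5 259.5]
B [ 0.9976 -0.069   0.6441  0.174 ] -3.96 [320.5 285.5]
[49.0, 53.0, 40.0, 43.0, 43.0, 48.0, 52.0, 45.0, 50.0, 57.0, 88.0, 88.0, 88.0, 89.0, 89.0, 57.0, 62.0, 55.0, 57.0, 63.0, 60.0, 57.0]
[50.0, 46.0, 47.0, 48.0, 49.0, 48.0, 47.0, 48.0, 45.0, 48.0, 50.0, 43.0, 77.0, 149.0, 158.0, 152.0, 153.0, 222.0, 220.0, 220.0, 221.0, 218.0, 217.0, 224.0]
[0.6714 0.093  0.172 ]
[0.6064 0.1006 0.172 ]
[0.6778 0.1825 0.172 ]
[0.6124 0.187  0.172 ]
[0.56019477 0.2315914  0.217     ] [0.55853929 0.22639922 0.169     ]
```

```bash
python3 -m jog '[[-1,0.0218,0.0251,0,0],[-1,0.0218,0.0251,0,0],[-1,0.0218,0.0251,0,0],[-1,0.0218,0.0251,0.01,0],[-1,0.0218,0.0251,0.03,0]]'
python3 -m jog '[[-1,0.0219,0.0251,0.025,0],[-1,0,0,0,0],[-1,0,0,0,0],[-1,0,0,0,0]]'
python3 - <<'E'
from h import *
c=env.read_camera('wrist'); s=env.get_state()
m=bluemask(c['img'],60); 
for lo in (50,60,70,80):
    b=blob(bluemask(c['img'],lo),300,207)
    W=np.array([at(c,u,v,.052)[:2] for u,v in b],dtype=np.float32)
    print(lo,cv2.minAreaRect(W))
print(s['tcp_pos'],s['orientation'], c['img'][160:180,305].tolist())
E
```

```text
clock: 10.62
tcp_pos: [0.5076, -0.0006, 0.2659]
orientation: [0.003, -0.682, 0.731, -0.004]
wrist_force: [1.3, -1.7, 1.1]
finger_gap: 0.0856
grip_force: 0.0
clock: 10.95
tcp_pos: [0.4811, -0.0198, 0.2382]
orientation: [0.001, -0.682, 0.731, -0.001]
wrist_force: [1.5, -0.6, 0.9]
finger_gap: 0.0852
grip_force: 0.0
50 ((0.48094865679740906, -0.020589668303728104), (0.06461430341005325, 0.04465078189969063), 85.73692321777344)
60 ((0.48107966780662537, -0.020166125148534775), (0.0638565868139267, 0.044273555278778076), 85.55413818359375)
70 ((0.49434033036231995, -0.007358267903327942), (0.01980091631412506, 0.042394429445266724), 10.378771781921387)
80 ((0.4884703755378723, -0.021214395761489868), (0.0, 0.0), 0.0)
[ 0.48250116 -0.01964855  0.23885319] [ 0.00142768 -0.68238777  0.73098665 -0.00185047] [[117, 106, 95], [122, 115, 100], [121, 113, 99], [124, 114, 101], [50, 51, 55], [2, 13, 25], [0, 1, 16], [13, 20, 31], [6, 19, 31], [8, 9, 6], [9, 17, 31], [13, 20, 34], [15, 29, 51], [17, 38, 56], [20, 37, 62], [12, 32, 58], [14, 37, 58], [4, 29, 52], [13, 32, 56], [21, 40, 62]]
```

```bash
python3 -m jog '[[-1,0,0,0,0],[-1,0,0,0,0],[-1,0,0,0,0],[-1,0,0,0,0],[-1,0,0,0,0]]'
python3 - <<'E'
from h import *
for i in range(3):
    c=env.read_camera('wrist'); s=env.get_state()
    b=blob(bluemask(c['img'],50),300,207)
    W=np.array([at(c,u,v,.052)[:2] for u,v in b],dtype=np.float32)
    print(cv2.minAreaRect(W),s['tcp_pos'])
E
```

```text
clock: 11.42
tcp_pos: [0.4819, -0.0189, 0.237]
orientation: [0.0, -0.683, 0.73, -0.0]
wrist_force: [-0.3, -0.5, -0.1]
finger_gap: 0.0853
grip_force: 0.0
((0.48096710443496704, -0.02079138159751892), (0.06437671929597855, 0.044673603028059006), 85.73299407958984) [ 0.48169363 -0.01890896  0.23690874]
((0.48085471987724304, -0.02082774043083191), (0.06416899710893631, 0.044701967388391495), 85.93885040283203) [ 0.48155521 -0.01895518  0.23682381]
((0.48081937432289124, -0.020483464002609253), (0.06338107585906982, 0.04448568820953369), 85.91638946533203) [ 0.48145446 -0.01898041  0.23678922]
```

```bash
python3 -m jog '[[-1,0.0016,0.0024,0.02,0],[-1,0,0,0.04,0],[-1,0,0,0.04,0],[-1,0,0,0.04,0],[-1,0,0,0.03,0]]'
python3 -m jog '[[-1,0,0,0.02,0],[-1,0,0,0.01,0],[-1,0,0,0.006,0],[-1,0,0,0,0],[-1,0,0,0,0]]'
python3 -m jog '[[-1,0,0,0.003,0],[-1,0,0,0,0],[-1,0,0,0,0]]'
```

```text
clock: 11.98
tcp_pos: [0.4775, -0.0202, 0.0642]
orientation: [-0.001, -0.683, 0.731, 0.001]
wrist_force: [0.7, 0.5, -0.3]
finger_gap: 0.0855
grip_force: 0.0
clock: 12.4
tcp_pos: [0.4798, -0.0207, 0.0318]
orientation: [0.0, -0.683, 0.731, -0.001]
wrist_force: [-0.0, 0.1, 0.0]
finger_gap: 0.0854
grip_force: 0.0
clock: 12.65
tcp_pos: [0.4796, -0.0206, 0.0287]
orientation: [0.001, -0.683, 0.731, -0.001]
wrist_force: [0.0, -0.8, 1.0]
finger_gap: 0.0851
grip_force: 0.0
```

```bash
python3 -m jog '[[-1,0,0,0.003,0],[0,0,0,0,0],[0.3,0,0,0,0],[0.5,0,0,0,0],[1,0,0,0,0]]' 60
python3 -m jog '[[1,0,0,0,0],[1,0,0,0,0],[1,0,0,0,0],[1,0,0,0,0]]'
python3 -m jog '[[1,0,0,0,0],[1,0,0,-0.01,0],[1,0,0,-0.02,0],[1,0,0,-0.035,0],[1,0,0,-0.04,0]]'
python3 -m jog '[[1,0,0,-0.04,0],[1,0,0,-0.03,0],[1,0,0,-0.01,0],[1,0,0,0,0],[1,0,0,0,0]]'
```

```text
clock: 13.07
tcp_pos: [0.4793, -0.0206, 0.0252]
orientation: [0.0, -0.683, 0.731, -0.0]
wrist_force: [0.7, -0.4, -2.2]
finger_gap: 0.0454
grip_force: 61.6
clock: 13.4
tcp_pos: [0.4793, -0.0206, 0.0252]
orientation: [0.0, -0.683, 0.731, -0.0]
wrist_force: [0.5, 0.5, 3.3]
finger_gap: 0.0454
grip_force: 62.0
clock: 13.82
tcp_pos: [0.4757, -0.0199, 0.1289]
orientation: [-0.002, -0.683, 0.731, 0.003]
wrist_force: [0.9, 0.4, -4.0]
finger_gap: 0.0455
grip_force: 62.0
clock: 14.23
tcp_pos: [0.4782, -0.0204, 0.2089]
orientation: [-0.0, -0.683, 0.731, 0.001]
wrist_force: [0.7, -0.2, -2.7]
finger_gap: 0.0449
grip_force: 62.3
```

```bash
python3 -m jog '[[1,0,0,-0.022,0],[1,-0.0288,-0.0246,0,0],[1,-0.0288,-0.0246,0,0],[1,-0.0288,-0.0246,0,0],[1,-0.0288,-0.0246,0,0]]'
python3 -m jog '[[1,-0.0288,-0.0246,0,0],[1,-0.0286,-0.0247,0,0],[1,0,0,0,0],[1,0,0,0,0],[1,0,0,0,0]]'
python3 -m jog '[[1,0,0,0,0],[1,0,0,0,0],[1,0,0,0,0],[1,0,0,0,0],[1,0,0,0,0]]'
python3 - <<'E'
from h import *
r=env.read_camera('wrist')
s=env.read_camera('scene')
a=np.hstack([cv2.resize(r['img'][130:430,170:470],(400,400)),crop(s['img'],310,180,100,100,4)])
cv2.imwrite('pics/w4.png',a[:,:,::-1])
E
```

```text
clock: 14.65
tcp_pos: [0.5841, 0.0888, 0.2284]
orientation: [-0.002, -0.682, 0.731, 0.002]
wrist_force: [0.9, -0.9, -2.2]
finger_gap: 0.0454
grip_force: 62.6
clock: 15.07
tcp_pos: [0.6362, 0.1416, 0.2282]
orientation: [-0.003, -0.683, 0.73, 0.002]
wrist_force: [-0.7, -0.6, -2.6]
finger_gap: 0.0452
grip_force: 62.9
clock: 15.48
tcp_pos: [0.6377, 0.1411, 0.2326]
orientation: [0.0, -0.682, 0.731, -0.0]
wrist_force: [0.3, 0.2, -2.2]
finger_gap: 0.0452
grip_force: 62.9
```

View pics/w4.png

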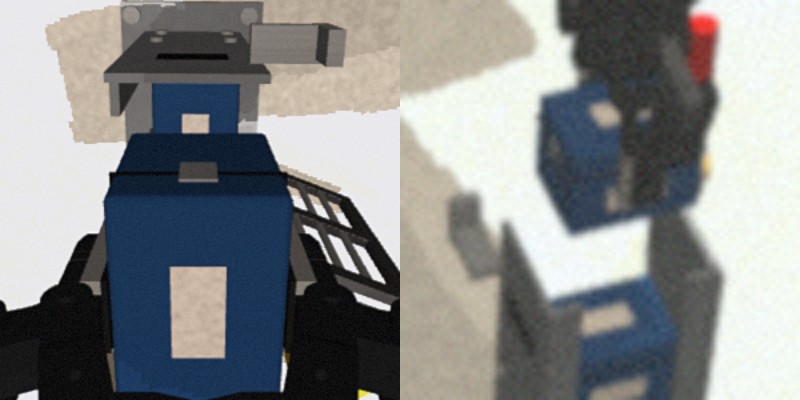

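The left crop (wrist) shows the held case's end face with its top edge at (105–292, 195), above the column's top at (153–240, 100). I'll check the x alignment numerically.

```bash
python3 - <<'E'
from h import *
c=env.read_camera('wrist');k=.75
im=c['img'].astype(int)
def edges(v,u0,u1):
    m=cv2.morphologyEx(bluemask(c['img'],35),cv2.MORPH_CLOSE,np.ones((1,25),np.uint8))[v,u0:u1]; x=np.flatnonzero(m)+u0; return x[0]-.5,x[-1]+.5
for v in (200,206,212):
    l,r=edges(v,260,375); a,b=at(c,l,v,.116),at(c,r,v,.116); print(v,l,r,(a+b)/2,np.linalg.norm(a-b))
for v in (300,330,360):
    l,r=edges(v,235,400); a,b=at(c,l,v,.2594),at(c,r,v,.2594); print(v,l,r,(a+b)/2,np.linalg.norm(a-b))
s=env.get_state();print(s['tcp_pos'])
E
```

```text
200 283.5 348.5 [0.63823433 0.11705331 0.116     ] 0.045134604132424816
206 283.5 348.5 [0.63853399 0.12132108 0.116     ] 0.045377064380907585
212 284.5 348.5 [0.63848671 0.1256588  0.116     ] 0.04492017340352272
300 248.5 387.5 [0.63665056 0.11695634 0.2594    ] 0.0447281675374696
330 250.5 386.5 [0.63724685 0.12809261 0.2594    ] 0.04508494971203147
360 252.5 383.5 [0.63822123 0.13989968 0.2594    ] 0.04478050255752035
[0.63786941 0.14148279 0.23230461]
```

```bash
python3 -m jog '[[1,0,-0.0005,0.01,0],[1,0,0,0.015,0],[1,0,0,0.015,0],[1,0,0,0.015,0],[1,0,0,0.01,0]]'
python3 -m jog '[[1,0,0,0.01,0],[1,0,0,0.006,0],[1,0,0,0,0],[1,0,0,0,0],[1,0,0,0,0]]'
```

```text
clock: 16.05
tcp_pos: [0.6375, 0.1416, 0.1644]
orientation: [-0.001, -0.683, 0.731, 0.001]
wrist_force: [-0.2, 0.6, -4.0]
finger_gap: 0.045
grip_force: 62.9
clock: 16.47
tcp_pos: [0.6389, 0.1417, 0.1517]
orientation: [0.001, -0.683, 0.731, -0.0]
wrist_force: [-0.4, 0.7, -1.5]
finger_gap: 0.0453
grip_force: 62.9
```

```bash
python3 -m jog '[[1,0,0,0.004,0],[1,0,0,0.003,0],[1,0,0,0.001,0],[1,0,0,0,0],[1,0,0,0,0]]'
python3 -m jog '[[1,0,0,0.001,0],[1,0,0,0,0],[1,0,0,0,0]]'
python3 -m jog '[[1,0,0,0.001,0],[1,0,0,0,0],[1,0,0,0,0]]'
```

```text
clock: 16.88
tcp_pos: [0.6383, 0.1417, 0.1428]
orientation: [-0.0, -0.683, 0.731, 0.0]
wrist_force: [0.7, -0.4, -2.5]
finger_gap: 0.0459
grip_force: 62.9
clock: 17.13
tcp_pos: [0.6384, 0.1417, 0.1419]
orientation: [0.0, -0.683, 0.731, -0.0]
wrist_force: [0.3, -1.1, -2.4]
finger_gap: 0.0451
grip_force: 62.9
clock: 17.38
tcp_pos: [0.6386, 0.1417, 0.1412]
orientation: [0.0, -0.683, 0.731, -0.0]
wrist_force: [0.2, 0.4, -0.4]
finger_gap: 0.0452
grip_force: 63.1
```

```bash
python3 -m jog '[[1,0,0,0.0005,0],[1,0,0,0,0]]' 20
python3 -m jog '[[-0.2,0,0,0,0],[-0.4,0,0,0,0],[-0.5,0,0,0,0],[-0.5,0,0,0,0],[-0.5,0,0,0,0]]'
python3 -m jog '[[-0.5,0,0,-0.01,0],[-0.5,0,0,-0.02,0],[-0.5,0,0,-0.04,0],[-0.5,0,0,-0.04,0],[-0.5,0,0,-0.04,0]]'
python3 -m jog '[[-0.5,0,0,-0.02,0],[-0.5,0,0,0,0],[-0.5,0,0,0,0]]'
python3 - <<'E'
from h import *
r=env.read_camera('wrist')
s=env.read_camera('scene')
a=np.hstack([cv2.resize(r['img'][130:430,170:470],(400,400)),crop(s['img'],310,180,100,100,4)])
cv2.imwrite('pics/w5.png',a[:,:,::-1]); cv2.imwrite('w5full.png',r['img'][:,:,::-1])
for lo in (50,80,100):
    b=blob(bluemask(r['img'],lo),310,220); W=np.array([at(r,u,v,.168)[:2] for u,v in b],dtype=np.float32); print(lo,cv2.minAreaRect(W))
E
```

```text
clock: 17.55
tcp_pos: [0.6386, 0.1417, 0.1412]
orientation: [0.0, -0.683, 0.731, -0.0]
wrist_force: [-1.4, -0.1, 3.1]
finger_gap: 0.0454
grip_force: 63.8
clock: 17.97
tcp_pos: [0.6384, 0.1416, 0.1402]
orientation: [-0.0, -0.683, 0.731, 0.0]
wrist_force: [-0.6, 0.1, 0.6]
finger_gap: 0.064
grip_force: 0.0
clock: 18.38
tcp_pos: [0.6378, 0.1416, 0.2925]
orientation: [-0.0, -0.683, 0.731, 0.0]
wrist_force: [1.5, 0.4, -0.3]
finger_gap: 0.0639
grip_force: 0.0
clock: 18.63
tcp_pos: [0.6392, 0.1418, 0.313]
orientation: [0.002, -0.683, 0.731, -0.001]
wrist_force: [0.4, 0.2, -0.6]
finger_gap: 0.0636
grip_force: 0.0
50 ((0.6388973593711853, 0.13737976551055908), (0.07422336935997009, 0.04560643434524536), 86.62286376953125)
80 ((0.6391088962554932, 0.14227530360221863), (0.06434144824743271, 0.04411027207970619), 86.52217102050781)
100 ((0.6493616104125977, 0.14374636113643646), (0.0, 0.0), 0.0)
```

View pics/w5.png

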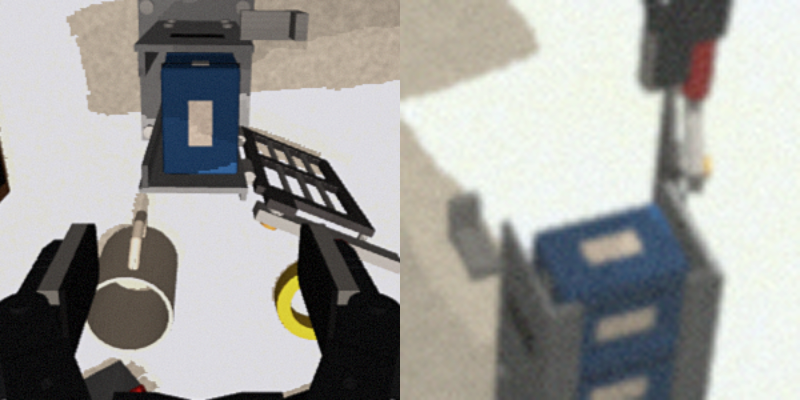

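The top case sits square and flush on the column; all three cases line up in the scene crop. The gate is at (300,180) in the wrist crop, with its handle hidden by a finger. Next I'll go above the handle, with the jaws turned to the gate's normal.

```bash
python3 -m jog '[[-0.5,-0.028,0.0287,0,0],[-0.5,-0.028,0.0287,0,0],[-0.5,-0.0285,0.0287,0,0],[-0.5,0,0,0,7.06],[-0.5,0,0,0,7.06]]'
python3 -m jog '[[-0.5,0,0,0,7.06],[-0.5,0,0,0,7.06],[-0.5,0,0,0,7.06],[-0.5,0,0,0,7.06],[-0.5,0,0,0,7.06]]' >/dev/null
python3 -m jog '[[-0.5,0,0,0,7.06],[-0.5,0,0,0,7.06],[-0.5,0,0,0,7.06],[-0.5,0,0,0,7.06],[-0.5,0,0,0,7.06]]' >/dev/null
python3 -m jog '[[-0.5,0,0,0,7.06],[-0.5,0,0,0,7.06],[-0.5,0,0,0,7.06],[-0.5,0,0,0,7.06],[-0.5,0,0,0,0]]' >/dev/null
python3 -m jog '[[-0.5,0,0,0,0],[-0.5,0,0,0,0],[-0.5,0,0,0,0]]'
python3 - <<'E'
from h import *
import pickle
r=env.read_camera('wrist'); pickle.dump(r,open('w6.pkl','wb'))
cv2.imwrite('pics/w6.png',r['img'][:,:,::-1])
E
```

```text
clock: 19.15
tcp_pos: [0.5555, 0.2336, 0.309]
orientation: [-0.002, -0.587, 0.81, 0.001]
wrist_force: [0.4, -0.1, 0.1]
finger_gap: 0.0642
grip_force: 0.0
clock: 20.65
tcp_pos: [0.5579, 0.2317, 0.3098]
orientation: [-0.0, 0.231, 0.973, -0.0]
wrist_force: [0.3, -1.1, -0.6]
finger_gap: 0.0639
grip_force: 0.0
```

View pics/w6.png

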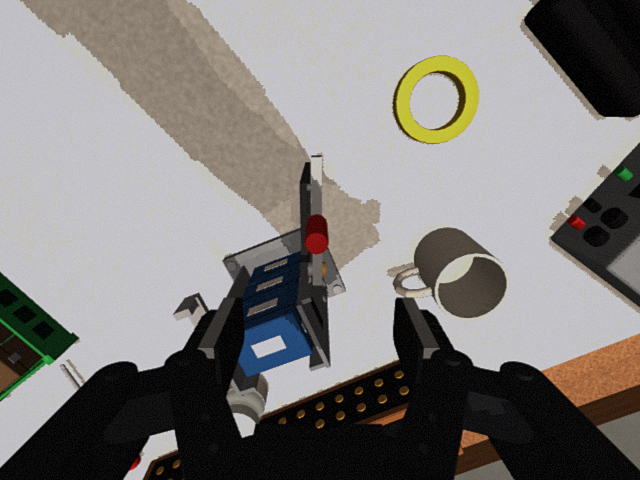

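The wrist view shows the red handle with its top centred near (317,241), between the jaws. The bar runs straight up the picture to its end at (317,157), so the gate is parallel to the tool's x.

```bash
python3 - <<'E'
from h import *
import pickle
c=pickle.load(open('w6.pkl','rb'))
hsv=cv2.cvtColor(c['img'],cv2.COLOR_RGB2HSV)
m=(((hsv[...,0]<8)|(hsv[...,0]>172))&(hsv[...,1]>150)&(hsv[...,2]>40)).astype('uint8')
m[:200]=0;m[270:]=0;m[:,:290]=0;m[:,345:]=0
v,u=np.nonzero(m); print(u.min(),u.max(),v.min(),v.max())
for vv in range(v.min(),v.max()+1,3):
    x=u[v==vv]; print(vv,x.min(),x.max(),hsv[vv,316])
print('top',at(c,(u[v>236].min()+u[v>236].max())/2,v.max()-.5*(u[v>236].max()-u[v>236].min()),.217))
print('barend',at(c,317,155,.164), 'bar at',at(c,319,275,.164),at(c,318,195,.164), 'cols top of bar', [np.flatnonzero(c['img'][r,295:340].mean(1)>120)+295 for r in (165,185,205)])
print(proj(c,(.6059,.1940,.157)))
E
```

```text
305 327 215 253
215 313 320 [  0 240  68]
218 308 323 [  0 248  69]
221 307 325 [  0 221  68]
224 307 325 [  0 255  64]
227 306 326 [179 204  75]
230 306 326 [  6 229  70]
233 306 326 [  0 226 130]
236 305 327 [  0 233 128]
239 305 327 [  1 221 136]
242 305 327 [  1 228 130]
245 305 327 [  0 213 134]
248 306 326 [  0 233 127]
251 308 323 [  1 223 128]
top [0.55577573 0.23172637 0.217     ]
barend [0.51121809 0.25467761 0.164     ] bar at [0.59953554 0.21196537 0.164     ] [0.53868574 0.24167997 0.164     ] cols top of bar [array([295, 296, 297, 298, 299, 300, 301, 302, 303, 311, 312, 313, 314,
       315, 316, 317, 318, 319, 320, 321, 322, 323, 324, 325, 326, 327,
       328, 329, 330, 331, 332, 333, 334, 335, 336, 337, 338, 339]), array([295, 296, 297, 298, 319, 320, 321, 322, 323, 324, 325, 326, 327,
       328, 329, 330, 331, 332, 333, 334, 335, 336, 337, 338, 339]), array([295, 296, 297, 298, 299, 322, 323, 324, 325, 326, 327, 328, 329,
       330, 331, 332, 333, 334, 335, 336, 337, 338, 339])]
[303.69864215 286.15676829]
```

```bash
python3 -m jog '[[0,0.0026,-0.0009,0.02,-0.9],[0,0,0,0.035,0],[0,0,0,0.03,0],[0,0,0,0.02,0],[0,0,0,0.008,0]]' 30
python3 -m jog '[[0,0,0,0.004,0],[0,0,0,0,0],[0,0,0,0,0],[0,0,0,0,0]]'
python3 -m jog '[[0.4,0,0,0,0],[0.5,0,0,0,0],[0.6,0,0,0,0],[1,0,0,0,0],[1,0,0,0,0]]'
python3 -m jog '[[1,0,0,0,0],[1,0,0,0,0],[1,0,0,0,0]]'
python3 - <<'E'
from h import *
s=env.get_state();print({k:s[k].round(4) for k in('joint_pos','tcp_pos','orientation','wrist_force','ft_torque')})
E
```

```text
clock: 21.12
tcp_pos: [0.5534, 0.2316, 0.1937]
orientation: [-0.003, 0.224, 0.975, -0.001]
wrist_force: [-0.4, -0.7, -0.8]
finger_gap: 0.0427
grip_force: 0.0
clock: 21.45
tcp_pos: [0.5565, 0.2324, 0.1952]
orientation: [0.001, 0.224, 0.975, 0.001]
wrist_force: [0.6, -0.9, 0.9]
finger_gap: 0.0432
grip_force: 0.0
clock: 21.87
tcp_pos: [0.5558, 0.2322, 0.1941]
orientation: [0.001, 0.224, 0.974, 0.0]
wrist_force: [0.1, -0.7, 4.2]
finger_gap: 0.0154
grip_force: 29.2
clock: 22.12
tcp_pos: [0.5558, 0.2322, 0.1941]
orientation: [0.001, 0.224, 0.974, 0.0]
wrist_force: [-1.2, -0.5, 6.1]
finger_gap: 0.0151
grip_force: 29.3
{'joint_pos': array([ 2.6250e-01,  3.8190e-01,  2.6200e-02,  1.2137e+00, -1.0000e-04,
        7.1530e-01]), 'tcp_pos': array([0.5558, 0.2322, 0.1941]), 'orientation': array([6.000e-04, 2.245e-01, 9.745e-01, 3.000e-04]), 'wrist_force': array([-1.1671, -0.456 ,  6.0542]), 'ft_torque': array([-0.2518,  0.1573, -0.0007])}
```

```bash
python3 -m jog '[[1,-0.0028,0,-0.0026,0],[1,-0.0029,0,-0.0024,0],[1,-0.0031,0,-0.0022,0],[1,-0.0032,0,-0.002,0],[1,0,0,0,0]]'
python3 -m jog '[[1,-0.003,0,-0.0017,0],[1,-0.0031,0,-0.0015,0],[1,-0.0019,0,-0.0007,0],[1,0,0,0,0],[1,0,0,0,0]]'
python3 - <<'E'
from h import *
r=env.read_camera('scene')
cv2.imwrite('pics/s7.png',crop(r['img'],310,160,120,120,5)[:,:,::-1])
E
```

```text
clock: 22.53
tcp_pos: [0.565, 0.2273, 0.2017]
orientation: [-0.002, 0.224, 0.975, 0.0]
wrist_force: [-4.7, 3.6, -0.7]
finger_gap: 0.0155
grip_force: 29.4
clock: 22.95
tcp_pos: [0.5725, 0.2236, 0.2057]
orientation: [-0.001, 0.224, 0.975, -0.0]
wrist_force: [-4.5, 2.1, -1.6]
finger_gap: 0.0151
grip_force: 29.6
```

View pics/s7.png

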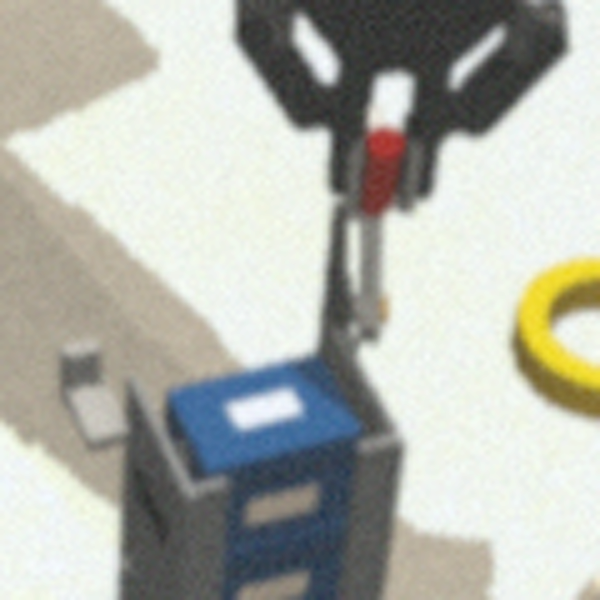

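The handle is held in the jaws and leaning, with the bar lifted about 0.38 rad. Next I'll swing the gate about its hinge.

```bash
python3 -m jog '[[1,0.0008,-0.0039,0,-5],[1,0.0008,-0.0039,0,-5],[1,0.0008,-0.0039,0,-5],[1,0.0008,-0.0039,0,-5],[1,0,0,0,0]]'
python3 - <<'E'
from h import *
s=env.get_state(); p=s['tcp_pos'];q=s['orientation']
a=90-2*np.degrees(np.arctan2(q[1],q[2]));u=np.radians(a+90);n=np.radians(a)
d=p[:2]-[.6074,.1944]
print(a,'along',d@[np.cos(u),np.sin(u)],'front',d@[np.cos(n),np.sin(n)],s['ft_torque'].round(2))
E
```

```text
clock: 23.42
tcp_pos: [0.5644, 0.2093, 0.2058]
orientation: [-0.001, 0.051, 0.999, -0.0]
wrist_force: [-5.3, 2.8, -2.6]
finger_gap: 0.0151
grip_force: 29.6
84.1769122610598 along 0.044320447378367045 front 0.010424329321954442 [0.62 1.14 0.08]
```

```bash
python3 -m jog '[[1,0.0008,-0.0039,0,-5],[1,0.0008,-0.0039,0,-5],[1,0.0008,-0.0039,0,-5],[1,0.0008,-0.0039,0,-5],[1,0.0008,-0.0039,0,-5]]'
python3 -m jog '[[1,0.0008,-0.0039,0,-5],[1,0.0008,-0.0039,0,-5],[1,0.0008,-0.0039,0,-5],[1,0.0008,-0.0039,0,-5],[1,0.0008,-0.0039,0,-5]]'
python3 -m jog '[[1,0.0008,-0.0039,0,-5],[1,0.0008,-0.0039,0,-5],[1,0,0,0,0],[1,0,0,0,0]]'
python3 - <<'E'
from h import *
s=env.get_state(); p=s['tcp_pos'];q=s['orientation']
a=90-2*np.degrees(np.arctan2(q[1],q[2]));u=np.radians(a+90);n=np.radians(a)
d=p[:2]-[.6074,.1944]
print(a,'along',d@[np.cos(u),np.sin(u)],'front',d@[np.cos(n),np.sin(n)],s['ft_torque'].round(2))
E
```

```text
clock: 23.83
tcp_pos: [0.5616, 0.1896, 0.2059]
orientation: [-0.002, -0.166, 0.986, -0.0]
wrist_force: [-5.2, 0.2, -1.9]
finger_gap: 0.0153
grip_force: 30.0
clock: 24.25
tcp_pos: [0.5674, 0.1699, 0.2059]
orientation: [-0.002, -0.376, 0.927, -0.001]
wrist_force: [-5.8, -2.0, -1.0]
finger_gap: 0.0149
grip_force: 30.0
clock: 24.58
tcp_pos: [0.5728, 0.1627, 0.206]
orientation: [-0.002, -0.453, 0.892, -0.001]
wrist_force: [-4.5, -4.4, -0.5]
finger_gap: 0.0153
grip_force: 29.6
143.8411674158768 along 0.04599269629493752 front 0.009182025572057176 [-0.92  1.16  0.05]
```

```bash
python3 -m jog '[[1,0.0004,-0.0035,0,-5],[1,0.0004,-0.0035,0,-5],[1,0.0004,-0.0035,0,-5],[1,0.0004,-0.0035,0,-5],[1,0,0,0,0]]'
python3 -m jog '[[1,0.0005,-0.0023,0,-3],[1,0.0005,-0.0023,0,-3],[1,0.0005,-0.0023,0,-3],[1,0.0005,-0.0023,0,-3],[1,0,0,0,0]]'
python3 - <<'E'
from h import *
s=env.get_state(); p=s['tcp_pos'];q=s['orientation']
a=90-2*np.degrees(np.arctan2(q[1],q[2]));u=np.radians(a+90);n=np.radians(a)
d=p[:2]-[.6074,.1944]
print(a,'along',d@[np.cos(u),np.sin(u)],'front',d@[np.cos(n),np.sin(n)],s['ft_torque'].round(2))
E
```

```text
clock: 25.0
tcp_pos: [0.5854, 0.1539, 0.2066]
orientation: [-0.002, -0.602, 0.799, -0.002]
wrist_force: [-4.3, -5.2, 1.3]
finger_gap: 0.0153
grip_force: 30.0
clock: 25.42
tcp_pos: [0.5939, 0.15, 0.2066]
orientation: [-0.002, -0.681, 0.732, -0.002]
wrist_force: [-3.3, -5.7, 0.2]
finger_gap: 0.0151
grip_force: 29.9
175.92022252842588 along 0.0452575613714433 front 0.010294382503564061 [-1.52  0.93  0.1 ]
```

```bash
for i in 1; do python3 -m jog '[[1,0,-0.001,0,0],[1,0,0,0,0]]'; done
python3 -m jog '[[1,0,-0.001,0,0],[1,0,0,0,0]]'
python3 -m jog '[[1,0,-0.001,0,0],[1,0,0,0,0]]'
```

```text
clock: 25.58
tcp_pos: [0.594, 0.15, 0.2066]
orientation: [-0.003, -0.681, 0.732, -0.002]
wrist_force: [-5.0, -6.0, 2.3]
finger_gap: 0.015
grip_force: 30.0
clock: 25.75
tcp_pos: [0.5948, 0.1501, 0.2067]
orientation: [-0.003, -0.681, 0.732, -0.002]
wrist_force: [-7.2, -6.0, 1.7]
finger_gap: 0.0148
grip_force: 30.0
clock: 25.92
tcp_pos: [0.5948, 0.1501, 0.2066]
orientation: [-0.003, -0.681, 0.732, -0.001]
wrist_force: [-9.7, -6.3, 4.8]
finger_gap: 0.0151
grip_force: 30.1
```

```bash
python3 -m jog '[[1,0.0019,0.001,0.0007,0],[1,0.0031,0,0.0015,0],[1,0.003,0,0.0017,0],[1,0.0032,0,0.002,0],[1,0,0,0,0]]'
python3 -m jog '[[1,0.0031,0,0.0022,0],[1,0.0029,0,0.0024,0],[1,0.0018,0,0.0016,0],[1,0,0,0,0],[1,0,0,0,0]]'
```

```text
clock: 26.33
tcp_pos: [0.5941, 0.141, 0.2014]
orientation: [-0.0, -0.681, 0.732, -0.0]
wrist_force: [-7.2, -0.1, 5.3]
finger_gap: 0.015
grip_force: 30.7
clock: 26.75
tcp_pos: [0.5935, 0.1334, 0.1953]
orientation: [-0.0, -0.681, 0.732, -0.0]
wrist_force: [-8.1, -0.4, 5.6]
finger_gap: 0.0151
grip_force: 31.2
```

```bash
python3 -m jog '[[0.6,0,0,0,0],[0.3,0,0,0,0],[0,0,0,0,0],[0,0,0,0,0],[0,0,0,0,0]]'
python3 -m jog '[[0,0,0,-0.01,0],[0,0,0,-0.03,0],[0,0,0,-0.04,0],[0,0,0,-0.04,0],[0,0,0,0,0]]'
python3 -m jog '[[0,0,0,0,0],[0,0,0,0,0],[0,0,0,0,0],[0,0,0,0,0]]'
python3 - <<'E'
from h import *
c=env.read_camera('wrist'); hsv=cv2.cvtColor(c['img'],cv2.COLOR_RGB2HSV)
m=(((hsv[...,0]<8)|(hsv[...,0]>172))&(hsv[...,1]>150)&(hsv[...,2]>40)).astype('uint8')
n,l,st,ce=cv2.connectedComponentsWithStats(m)
for i in range(1,n):
    if st[i,4]>100: print(st[i],ce[i])
H=np.array([.6074,.1944]);u=np.radians(-93.96);n_=np.radians(176.04)
U=np.array([np.cos(u),np.sin(u)]);N=np.array([np.cos(n_),np.sin(n_)])
hp=H+.064*U+.011*N; print('pred shut/down: top',proj(c,[*hp,.217]),'bot',proj(c,[*hp,.169]))
b=H+.114*U+.011*N; print('bar end',proj(c,[*b,.164]))
th=.2; hp2=H+(.020+.044*np.cos(th)-.060*np.sin(th))*U+.011*N; print('lifted .2 top',proj(c,[*hp2,.157+.044*np.sin(th)+.060*np.cos(th)]))
cv2.imwrite('w8.png',c['img'][:,:,::-1])
E
```

```text
clock: 27.17
tcp_pos: [0.595, 0.1337, 0.1946]
orientation: [0.0, -0.682, 0.731, -0.001]
wrist_force: [-0.2, -0.0, -0.6]
finger_gap: 0.0429
grip_force: 0.0
clock: 27.58
tcp_pos: [0.5969, 0.1341, 0.3243]
orientation: [0.006, -0.682, 0.731, -0.004]
wrist_force: [0.5, -0.0, 0.4]
finger_gap: 0.0426
grip_force: 0.0
clock: 27.92
tcp_pos: [0.5935, 0.1338, 0.3128]
orientation: [-0.001, -0.682, 0.731, 0.001]
wrist_force: [-0.2, -0.0, -0.0]
finger_gap: 0.0428
grip_force: 0.0
[  0 207  31  20 319] [ 14.42319749 215.45141066]
[307 210  23  38 718] [317.69916435 228.92200557]
[  6 236  34  21 315] [ 23.6984127 244.8984127]
[ 26 289  32  23 284] [ 42.53521127 299.03169014]
pred shut/down: top [320.49846736 239.34947712] bot [319.95654891 219.32029389]
bar end [320.02552072 153.67858186]
lifted .2 top [320.55673318 261.70564641]
```

```bash
python3 - <<'E'
from h import *
g=cv2.imread('w8.png').mean(2).round().astype(int)
for r in range(140,212,5): print(r,g[r,296:350:2].tolist())
print([ (r,g[r,312:326:3].tolist()) for r in range(145,162,2)])
for r in range(255,300,8): print(r,g[r,296:350:2].tolist())
E
```

```text
140 [93, 92, 87, 91, 90, 93, 93, 76, 76, 78, 77, 79, 131, 138, 135, 137, 141, 130, 127, 141, 144, 144, 145, 138, 132, 134, 138]
145 [81, 78, 79, 76, 76, 101, 103, 97, 99, 104, 75, 88, 138, 127, 129, 131, 138, 134, 137, 134, 139, 132, 130, 132, 131, 133, 136]
150 [74, 76, 79, 72, 71, 80, 94, 97, 96, 77, 70, 74, 118, 118, 141, 137, 144, 144, 138, 139, 137, 141, 133, 128, 134, 144, 140]
155 [117, 115, 98, 102, 101, 97, 97, 103, 99, 95, 101, 101, 100, 96, 101, 101, 94, 71, 69, 62, 62, 92, 132, 134, 136, 134, 132]
160 [115, 120, 97, 97, 94, 102, 100, 104, 96, 97, 97, 99, 97, 95, 93, 97, 86, 97, 99, 101, 99, 107, 131, 134, 143, 143, 135]
165 [113, 118, 99, 98, 94, 94, 95, 93, 96, 98, 94, 95, 96, 99, 102, 97, 85, 99, 99, 95, 98, 109, 142, 134, 134, 136, 130]
170 [112, 109, 103, 94, 88, 95, 92, 96, 94, 95, 96, 94, 95, 101, 90, 95, 80, 98, 98, 99, 95, 108, 136, 138, 136, 134, 141]
175 [39, 37, 40, 29, 21, 20, 12, 27, 77, 92, 102, 95, 97, 96, 136, 132, 129, 107, 103, 102, 105, 119, 136, 147, 141, 130, 135]
180 [77, 64, 67, 39, 35, 34, 55, 87, 87, 93, 96, 99, 97, 94, 134, 129, 130, 131, 142, 14
[... 1186 characters left out ...]
6, 202, 201, 201]
263 [46, 39, 43, 61, 62, 63, 112, 173, 158, 166, 170, 173, 170, 157, 136, 169, 201, 200, 203, 200, 197, 200, 203, 201, 201, 198, 203]
271 [46, 42, 39, 67, 66, 60, 53, 63, 171, 171, 171, 167, 166, 168, 165, 202, 202, 199, 196, 201, 203, 199, 200, 201, 198, 201, 206]
279 [45, 48, 52, 165, 145, 137, 167, 204, 196, 163, 163, 165, 167, 176, 202, 202, 200, 201, 200, 203, 200, 202, 198, 201, 199, 199, 201]
287 [136, 138, 116, 201, 197, 198, 196, 199, 203, 199, 200, 202, 200, 197, 204, 200, 202, 199, 203, 200, 204, 203, 199, 196, 199, 195, 203]
295 [198, 200, 204, 199, 201, 199, 197, 205, 204, 199, 205, 200, 202, 200, 203, 203, 203, 201, 199, 199, 201, 201, 200, 200, 201, 201, 195]
```

```bash
python3 -c "
from workcell import env
print(env.hand_in())"
```

```text
the job is handed in; nothing more can be done
None
```

I loaded the blue case squarely on the column, swung the gate shut, let the bar drop into the keeper notch and let go. The job was handed in at about 28 s; the final gate and bar state was checked from camera measurements only, and the hand-in returned no verdict.

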